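Load the bench scale through its weight lifter

ROBOT

A 7-joint arm with a two-finger parallel gripper is mounted at the origin on the work surface. World frame = base frame: x ahead of the robot, y to its left, z up, the work surface at z = 0. Lengths are in m, angles in rad, forces in N, time in s.
With the tool pointing down it reaches from about 0.4 to 0.85 m from the base axis. Payload 10.4 kg.
Tool frame: the origin (TCP) lies midway between the tips of the shut fingers; the grasp point (between the pads) lies 19 mm behind it; z points along the fingers, y is the line along which they close (so a half turn about z gives the same grasp; the last joint's range is limited). The gripper opens to 87 mm and grips with 3 to 60 N. Pads are 19 mm wide; open, the fingers measure 117 mm over their backs; the gripper's body (75 mm by 190 mm) begins 51 mm behind the grasp point.
Start: joints at [1.144, 0.332, -0.065, 1.46, 0.022, 1.35, -0.088], TCP at [0.246, -0.575, 0.223] pointing down, gripper open.
Joint ranges: [-2.6, 2.6], [-0.5, 2.12], [-1.47, 1.34], [0.16, 2.42], [-1.27, 4.41], [0.06, 2.06], [-2.6, 2.6]. Speed limits (rad/s): [2.22, 2.22, 2.79, 2.79, 3.14, 3.14, 3.14].

INTERFACE

Orientations are given as a unit quaternion [x, y, z, w].
In Python, from bench import r gives the robot as it stands.
- The arm moves only by the tool arm_command, never from a script. Its argument "moves" is one flat list of numbers, 4 for each row, row after row: the shift along the tool's x, y, z in cm, then the turn about the tool's z in degrees. A call has 1 to 12 rows; each row shifts and turns the commanded pose from where the row before left it, along the tool's axes as they then stand; what a row does not reach is not made up. A row lasts 1/12 s, in which the tool goes at most 41.7 mm and 7.16 degrees, less where a joint would pass 70% of its speed; a pose out of reach is approached as far as the arm can. A call with a gripper value outside its range is refused whole. "fingers" is the opening in per cent of the stroke, from 0 (shut) to 100 (fully open), set as the call begins (left out, the last holds). The fingers move at their own pace and stop on an object; "squeeze" is the grip in N (left out, the last holds). Time passes only in rows, so rows that do not move let the fingers close. It gives the time, the measured TCP pose, the force, the opening and the grip force at its end, in the units of the state.
- r.read_state(): the state, without advancing time (a new reading comes with each control period).
- r.camera(name): name is "scene" or "top"; returns the picture (400x640x3 uint8, red, green, blue); there is no depth.
- r.camera_info(name): a dict with "fx", "fy", "cx", "cy" (pixels), "origin" and "attitude" of the camera in the world. Camera axes: x right, y up, looking along -z (the intrinsics and any distortion apply to the point x, -y, -z); pixel columns grow to the right and rows downward; lengths in m; the calibration is good to about 2 mm. A picture is of the moment at which its call begins. camera_info takes no time and is no camera call.
- r.close_job(): hands the job in; it is judged then, once.
The state is a dict: "time": time; "joint_positions": joint angles; "joint_vel": joint speeds; "joint_torque": joint torques, N m; "ee_pos": TCP position; "eef_rot": TCP orientation; "ft_force": force on the tool from outside, world axes, zero at the start; "torque": the same for the moment, N m; "width": finger opening in m; "grip_force": force on a finger pad.
Only numpy, scipy, OpenCV 4.12 (cv2) and the standard library are available. Lean on these libraries where they do the work, as an engineer would, in place of code of your own. Each camera call takes 0.05 s, during which the arm holds its last target. There are 200 camera calls.

TASK

Set the brass hook-top weight and the grey cast-iron weight down in the lifter's nests, each in the nest of its own shape and without dropping them, while the load lever is still locked. Then flip the safety catch right over, take the load lever by its hand grip and pull it towards you to its stop, so that the lifter sinks and both weights stand on the scale's pan alone. The lever springs back if let go: finish still holding it at its stop, and leave the caliper, the blue step block and the stand of slotted discs where they are.

Things in the scene. Friction and masses are not known exactly. Their poses are not given: they have to be found in the camera images.
- brass_weight: Brass hook-top weight, 0.5 kg, loose: an upright cylinder 40 mm in diameter and 44 mm high (foot bevelled 3 mm), on it a 12 mm neck and an open wire hook reaching 68 mm above the underside, the hook in the body's x-z plane. Origin: centre of the underside, z up.
- iron_weight: Squat grey cast-iron weight, 0.64 kg, loose: a plain rectangular block, 44 mm along its x, 56 mm along its y, 38 mm high, foot bevelled 3 mm, a round lead plug in the middle of the top. Origin: centre of the underside, z up.
- nest_round (a point): Centre of the floor of the round nest in the lifter's aluminium plate: a pocket 44 mm in diameter and 8 mm deep; its floor is a ledge around a 30 mm hole. It is level; x and y are those of the rig (x away from the operator, y to the left along the plate), z up. Its floor is 84 mm above the bench while the lifter is up.
- nest_rect (a point): Centre of the floor of the rectangular nest, 90 mm to the right (-y of the rig) of the round one: a pocket 48 mm along x and 60 mm along y, 8 mm deep, with a ledge around a 32 x 44 mm hole. Same axes and height as nest_round. The iron weight goes in with its y along the nest's y, either way round.
- lifter: The lifter plate with both nests, 84 mm along x, 240 mm along y, 13 mm thick, standing over the scale on two side guides (columns 10 mm thick, at x = -10 mm and y = +113 and -113 mm from the plate's middle, ending 26 mm above the plate's top; brass bushes 18 mm across stand 6 mm high around them). Origin: centre of the plate's underside. The load lever lowers it by 7.8 mm per radian, 8 mm in all.
- scale_pan: Stainless weighing pan of the bench scale, fixed, under the lifter plate, with a post under each nest that comes up through the nest's hole. Post tops are 80 mm above the bench: 4 mm below the nest floors when the lifter is up, 4 mm above them when it is down. Origin: centre of the pan's underside.
- load_lever (a joint): Load lever on the right (-y) end of the rig. 0: up and locked, leaning 0.45 rad away from the operator; grows as it is pulled towards the operator (rig -x), to the stop at 1.05 rad, then leaning 0.60 rad towards the operator. A spring returns it; at the grip it pulls about 3 N at 0 and 7 N at the stop. While the catch is closed the lever is blocked.
- lever_grip (a point): Middle of the lever's bare aluminium hand grip: a cylinder 24 mm in diameter and 66 mm long that sticks out sideways from the end of the lever's 11 mm rod to the right, its axis level along the rig's y. The rod is 36 mm to the left of this point. The point moves on a circle of 130 mm radius about lever_pivot, square to the rig's y, from about 179 mm above the bench over 192 mm to about 169 mm.
- lever_pivot (a point): On the lever's pivot axis (along the rig's y), 36 mm to the right of the lever's rod, so straight below the circle of lever_grip's motion; 62 mm above the bench. Only the edge of the 10 mm base plate and the bench are beneath the grip's path.
- catch (a joint): Safety catch, a steel bell-crank 55 mm to the left of the lever's rod (rig +y): a level arm pointing away from the operator, its nose in front of a tooth on the lever's shaft, and an upright thumb tab over the pivot. 0: closed. Push the tab towards the operator (rig -x) and the nose flips up and over, to the open stop at 1.8 rad. Between its stops it moves freely (under 1 N) and falls on to the open stop by itself once past about 1.1 rad, but falls shut if let go well before.
- catch_tab (a point): Top of the catch's thumb tab, in its middle. Closed: upright, 133 mm above the bench, 50 mm above catch_pivot. The tab is a plate 5 mm thick along the rig's x (its far face 5 mm beyond the pivot), 18 mm wide along y. The arm is 13 mm wide along y and 10 mm high, level with the pivot, and ends 45 mm beyond it; 46 to 54 mm beyond the pivot is the shaft's tooth, its top 90 mm above the bench. Above arm and tooth the space behind the tab is free.
- catch_pivot (a point): On the catch's hinge axis (along the rig's y), 83 mm above the bench; the bracket's two cheeks either side of it (30 mm over both) end 92 mm above the bench.
- step_block: Blue anodised aluminium step block, 80 x 25 mm, four steps up to 40 mm high; a bystander. Origin: centre of the underside, x along its length towards the lowest step.
- caliper: Steel vernier caliper lying flat, beam 230 x 16 mm, 8 mm high; a bystander. Origin: under the middle of the beam, x along the beam away from the jaws, which reach 48 mm to -y.
- disc_stand: Slotted maple stand, 150 mm along x, 64 mm along y, 28 mm high, loose, holding three upright discs that reach up to 79 mm; a bystander. Origin: centre of the underside.
- disc0: Chrome slotted weight disc, 60 mm across, 10.5 mm thick, standing upright in the -x groove of the stand; a bystander. Origin at its centre, x along the disc's axis.
- disc1: Chrome slotted weight disc, 50 mm across, 10.5 mm thick, standing upright in the middle groove of the stand; a bystander. Origin at its centre, x along the disc's axis.
- disc2: Chrome slotted weight disc, 40 mm across, 10.5 mm thick, standing upright in the +x groove of the stand; a bystander. Origin at its centre, x along the disc's axis.

How it is judged:
On the way, in this order (a step that is already met when the one before it is completed fails the run):
1. both weights are seated, let go, in the nests of their own shape, with the lifter up, the lever back and the catch still closed (horizontal distance between brass_weight and nest_round below 0.0045 m and angle between each of brass_weight, iron_weight's own z axis and vertical below 0.06 rad and z of brass_weight in the frame of nest_round below 0.002 m and linear speed of each of brass_weight, iron_weight below 0.02 m/s and contact force between the fingers and brass_weight below 0.2 N and horizontal distance between iron_weight and nest_rect below 0.0045 m and angle between the x axis of iron_weight and the x axis of nest_rect, either way round below 0.12 rad and z of iron_weight in the frame of nest_rect below 0.002 m and contact force between the fingers and iron_weight below 0.2 N and value of joint load_lever below 0.1 rad and value of joint catch below 0.3 rad), for 0.2 s.
2. the safety catch is flipped right over with the lever still back (value of joint catch above 1.5 rad and value of joint load_lever below 0.2 rad), for 0.1 s.
3. the load lever is pulled to its stop and both weights stand on the pan alone (horizontal distance between brass_weight and nest_round below 0.0045 m and angle between each of brass_weight, iron_weight's own z axis and vertical below 0.06 rad and contact force between each of brass_weight, iron_weight and scale_pan above 3 N and contact force between each of brass_weight, iron_weight and lifter below 0.8 N and contact force between the fingers and brass_weight below 0.2 N and horizontal distance between iron_weight and nest_rect below 0.0045 m and angle between the x axis of iron_weight and the x axis of nest_rect, either way round below 0.12 rad and contact force between the fingers and iron_weight below 0.2 N and value of joint load_lever above 0.92 rad and value of joint catch above 1.4 rad and contact force between the fingers and anything else above 1.5 N), for 0.2 s.
At the end, for the whole second after the job is handed in: The fingers hold the lever (over 1.5 N) past 0.92 rad, the catch is open beyond 1.4 rad, both weights stand upright (0.06 rad) within 4.5 mm of their own nest's centre (the iron one square within 0.12 rad), carried by the pan (over 3 N each), not by the lifter (under 0.8 N) or the fingers (all of step 3); the arm keeps its last pose, push and grip.
It fails at once if the blue step block is shifted by more than 20 mm (distance of step_block from where it was at the start of the episode above 0.02 m).
It fails at once if the caliper is shifted by more than 20 mm (distance of caliper from where it was at the start of the episode above 0.02 m).
It fails at once if the stand or a slotted disc in it is shifted by more than 20 mm (distance of any of disc_stand, disc0, disc1, disc2 from where it was at the start of the episode above 0.02 m).
It fails at once if the brass weight is dropped (falls free at over 0.5 m/s) (linear speed of brass_weight above 0.5 m/s and contact force between the fingers and brass_weight below 0.1 N).
It fails at once if the iron weight is dropped (falls free at over 0.5 m/s) (linear speed of iron_weight above 0.5 m/s and contact force between the fingers and iron_weight below 0.1 N).
It also fails if it takes over 72 s, if anything falls off the work surface, if the arm or the gripper's body presses on something with over 40 N, if the wrist force passes 120 N, or if a joint passes its speed limit or range.

## Working session

There is one attempt and no reset: what is moved stays moved. The work goes in short steps, Python scripts to look and compute and a tool call to move; the robot and the scene stay as the last step left them, time stands still between calls to the robot, and variables do not carry over. Pictures are saved under pics/ and viewed, at most 13 in all, crops included, and the job is handed in when it is done.

Besides the shell and the picture viewer there is one more tool, called after ">>>" as name(argument=value, ...) on one line, values as JSON. arm_command: Moves the arm, as the interface text tells. Its arguments: {"type":"object","properties":{"moves":{"type":"array"},"fingers":{"type":"number"},"squeeze":{"type":"number"}},"required":["moves"]}

```bash
mkdir -p pics; ls
python3 - <<'E'
from bench import r
import cv2
for n in("scene","top"):
    cv2.imwrite(f"pics/{n}0.png",r.camera(n)[:,:,::-1]); print(n,r.camera_info(n))
s=r.read_state();print({k:s[k] for k in("time","ee_pos","eef_rot","width","ft_force")})
E
```

```text
pics
scene {'fx': 507.8405039869181, 'fy': 507.8405039869181, 'cx': 335.59633707527723, 'cy': 202.2012311258317, 'origin': array([ 1.30752979, -0.05120214,  1.13756569]), 'attitude': array([0.21087765, 0.21049399, 0.66859897, 0.681321  ])}
top {'fx': 397.902308415445, 'fy': 397.902308415445, 'cx': 317.3530846450587, 'cy': 194.4169371247807, 'origin': array([ 0.44041917, -0.02529888,  1.23768983]), 'attitude': array([-0.03681389,  0.05278798,  0.71217588, -0.69904484])}
{'time': 0.1, 'ee_pos': array([ 0.24539504, -0.57442591,  0.2218412 ]), 'eef_rot': array([ 9.79689133e-01,  2.00521298e-01, -1.82025855e-04, -6.14981569e-04]), 'width': 0.08683348566127574, 'ft_force': array([ 0.07118951, -0.35892674, -0.50738518])}
```

View pics/scene0.png

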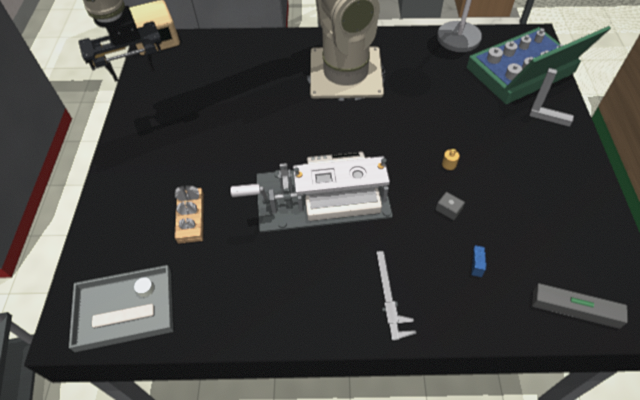

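View pics/top0.png

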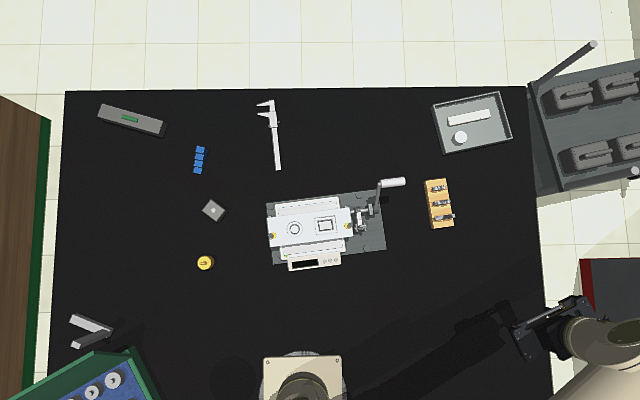

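```bash
cat > h.py <<'E'
import numpy as np, cv2
from scipy.spatial.transform import Rotation as R
from bench import r
def ray(n,u,v):
    c=r.camera_info(n); d=np.array([(u-c["cx"])/c["fx"],-(v-c["cy"])/c["fy"],-1])
    return np.array(c["origin"]),R.from_quat(c["attitude"]).apply(d)
def onz(n,u,v,z):
    o,d=ray(n,u,v); return o+d*(z-o[2])/d[2]
def proj(n,p):
    c=r.camera_info(n); q=R.from_quat(c["attitude"]).inv().apply(np.array(p)-c["origin"])
    return c["cx"]+c["fx"]*q[0]/-q[2], c["cy"]-c["fy"]*q[1]/-q[2]
def tri(uv1,uv2):
    o1,d1=ray("top",*uv1);o2,d2=ray("scene",*uv2)
    t=np.linalg.lstsq(np.stack([d1,-d2],1),o2-o1,rcond=None)[0]
    a=o1+d1*t[0];b=o2+d2*t[1];return (a+b)/2,np.linalg.norm(a-b)
def crop(n,x0,y0,x1,y1,k,name,step=20):
    im=cv2.resize(r.camera(n)[y0:y1,x0:x1,::-1],None,fx=k,fy=k,interpolation=cv2.INTER_CUBIC)
    for u in range(-(-x0//step)*step,x1,step):
        cv2.line(im,((u-x0)*k,0),((u-x0)*k,6),(0,255,255),1);cv2.putText(im,str(u),((u-x0)*k,16),0,.35,(0,255,255))
    for v in range(-(-y0//step)*step,y1,step):
        cv2.line(im,(0,(v-y0)*k),(6,(v-y0)*k),(0,255,255),1);cv2.putText(im,str(v),(8,(v-y0)*k),0,.35,(0,255,255))
    cv2.imwrite("pics/"+name,im)
E
python3 - <<'E'
from h import *
crop("top",255,165,415,275,5,"top1.png"); crop("scene",225,140,400,240,4,"scene1.png")
for n in("top","scene"):
    im=r.camera(n);h=cv2.cvtColor(im,cv2.COLOR_RGB2HSV)
    (x0,y0,x1,y1)=(180,180,240,285) if n=="top" else (425,140,475,230)
    for nm,m in(("brass",(h[...,1]>110)&(h[...,2]>60)&(h[...,0]>12)&(h[...,0]<35)),("iron",(h[...,1]<70)&(h[...,2]>60))):
        m=m.astype(np.uint8);k=np.zeros_like(m);k[y0:y1,x0:x1]=m[y0:y1,x0:x1]
        for c in cv2.findContours(k,0,1)[0]:
            if cv2.contourArea(c)>40: print(n,nm,cv2.contourArea(c),cv2.boundingRect(c),cv2.minAreaRect(c),cv2.minEnclosingCircle(c))
E
```

```text
top brass 172.5 (197, 256, 17, 14) ((205.0, 262.5), (13.0, 16.0), 90.0) ((205.0, 262.0), 8.544103622436523)
top iron 255.5 (202, 199, 23, 23) ((212.98001098632812, 209.86001586914062), (18.600000381469727, 15.0), 36.86989974975586) ((213.0, 210.0), 11.401854515075684)
scene brass 264.5 (442, 149, 18, 21) ((450.59619140625, 159.01922607421875), (15.689291000366211, 21.37666130065918), 11.309932708740234) ((450.5, 159.0), 10.965956687927246)
scene iron 411.5 (437, 192, 28, 27) ((449.4615783691406, 204.69232177734375), (23.56659507751465, 20.589765548706055), 29.744882583618164) ((450.3436584472656, 204.8970184326172), 13.960343360900879)
```

View pics/top1.png

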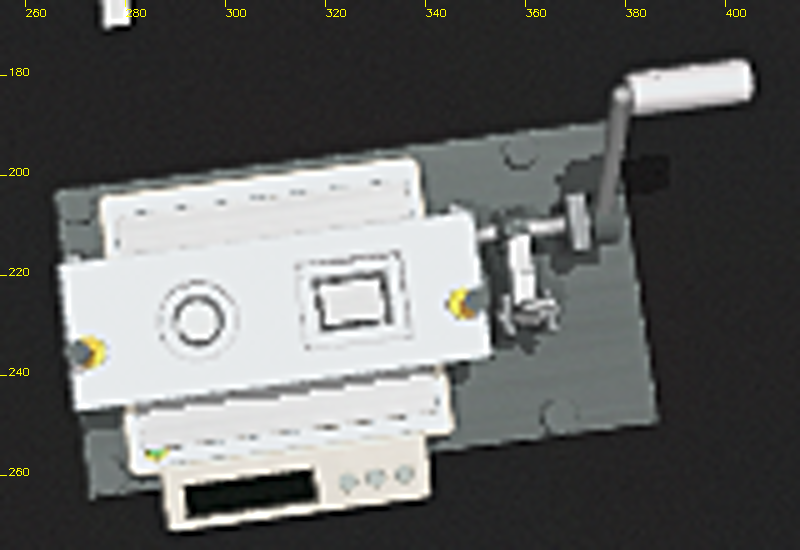

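View pics/scene1.png

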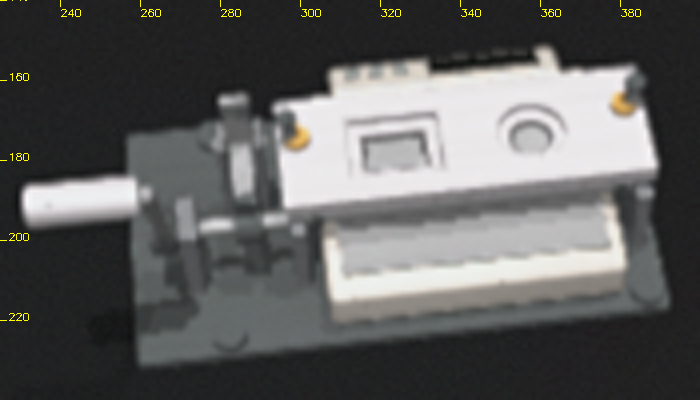

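```bash
cat >> h.py <<'E'
def plan(x,y,z,yaw=None):
    "tool shift cm from measured pose (tool down), and turn deg so tool y axis points along world yaw (mod 180)"
    s=r.read_state();A=R.from_quat(s["eef_rot"]);M=A.as_matrix()
    d=M.T@(np.array([x,y,z])-s["ee_pos"])*100
    cur=np.degrees(np.arctan2(M[1,1],M[0,1]));t=None
    if yaw is not None:
        t=-((yaw-cur+90)%180-90)   # tool z down -> positive turn is clockwise from above
    print("pos",np.round(s["ee_pos"],4),"yaxis",round(cur,1),"J",np.round(s["joint_positions"],2),"shift",np.round(d,2),"turn",t,"t",round(s["time"],2))
E
python3 - <<'E'
from h import *
f=lambda c,x0,y0,k:((c[0]+.5)/k-.5+x0,(c[1]+.5)/k-.5+y0)
T=[(58,264),(475,209),(492,356),(77,410)];S=[(657,171),(297,207),(275,101),(637,67)]
P=[]
for a,b in zip(T,S):
    pa=onz("top",*f(a,255,165,5),.092);pb=onz("scene",*f(b,225,140,4),.092);P.append((pa,pb));print(pa.round(4),pb.round(4),tri(f(a,255,165,5),f(b,225,140,4)))
for i in(0,1):
    Q=np.array([p[i] for p in P])[:,:2];c=Q.mean(0);ey=Q[0]-Q[1]+Q[3]-Q[2];ex=Q[0]-Q[3]+Q[1]-Q[2]
    print("c",c.round(4),"yaw",np.degrees(np.arctan2(-ey[0],ey[1])),np.degrees(np.arctan2(ex[1],ex[0])),np.linalg.norm(ex)/2,np.linalg.norm(ey)/2)
    e=ey/np.linalg.norm(ey);print("round",c+.045*e,"rect",c-.045*e)
print("pockets top",onz("top",*f((199,321),255,165,5),.092),onz("top",*f((354,301),255,165,5),.092))
print("brass",onz("top",205,262.5,.025),onz("scene",450.5,160.5,.025))
print("iron",onz("top",213,209.9,.034),onz("scene",450,205,.022))
for n in("top",):
    b=cv2.boxPoints(((212.98,209.86),(18.6,15),36.87));w=[onz(n,*q,.038)[:2] for q in b]
    print(np.round(w,4)); 
    for i in(0,1): e=w[i+1]-w[i];print("edge",np.linalg.norm(e),np.degrees(np.arctan2(e[1],e[0])))
# grip & catch
print("grip",tri(f((690,86),255,165,5),f((79,200),225,140,4)))
print("nadir",proj("top",(.44,-.025,0)))
E
```

```text
[0.5222 0.0957 0.092 ] [0.5253 0.0943 0.092 ] (array([0.52244768, 0.09544431, 0.08826505]), np.float64(0.001225516927704618))
[ 0.5497 -0.1454  0.092 ] [ 0.549  -0.1365  0.092 ] (array([ 0.54959943, -0.14081708,  0.09342519]), np.float64(0.008899198921319662))
[ 0.4647 -0.1527  0.092 ] [ 0.4624 -0.153   0.092 ] (array([ 0.46468618, -0.15255076,  0.09484871]), np.float64(0.00042649989352463546))
[0.4388 0.0852 0.092 ] [0.4384 0.0876 0.092 ] (array([0.43882255, 0.0863621 , 0.09243918]), np.float64(0.0024382464948923713))
c [ 0.4938 -0.0293] yaw 6.364706786259956 6.001747396077213 0.08463631889293093 0.2409541777688834
round [0.48885697 0.01541135] rect [ 0.49883408 -0.07403393]
c [ 0.4938 -0.0269] yaw 5.777137747403228 7.625251369777001 0.08752958133193478 0.23693793455155238
round [0.48923536 0.01788166] rect [ 0.4982947  -0.07166123]
pockets top [0.48799499 0.01512248 0.092     ] [ 0.49776648 -0.07409135  0.092     ]
brass [0.39542075 0.28571739 0.025     ] [0.40180011 0.2832098  0.025     ]
iron [0.55196812 0.26184783 0.034     ] [0.55132088 0.26055588 0.022     ]
[[0.5511 0.2966]
 [0.587  0.2702]
 [0.5523 0.2252]
 [0.5167 0.2517]]
edge 0.04452823058890506 -36.347867291586496
edge 0.056790016514387774 -127.56213671737508
grip (array([ 0.6058352 , -0.25552244,  0.18070419]), np.float64(0.002021358779614121))
nadir (np.float64(308.6857715342748), np.float64(245.37423255529217))
```

>>> arm_command(moves=[3.42, -1.52, -1, 0, 3.42, -1.52, -1, 0, 3.42, -1.52, -1, 0, 3.42, -1.52, -1, 0, 3.42, -1.52, -1, 0, 3.42, -1.52, -1, 0, 3.42, -1.52, -1, 0, 3.42, -1.52, -1, 0, 3.42, -1.52, -1, 0, 3.42, -1.52, -1, 0, 1.53, -3.58, 0, 0, 1.53, -3.58, 0, 0], fingers=100)

```text
time: 1.3
ee_pos: [0.5013, -0.2209, 0.3224]
eef_rot: [0.98, 0.201, 0.0, -0.0]
ft_force: [0.6, 0.1, -0.3]
width: 0.087
grip_force: 0.0
```

>>> arm_command(moves=[1.53, -3.58, 0, 0, 1.53, -3.58, 0, 0, 1.53, -3.58, 0, 0, 1.53, -3.58, 0, 0, 1.53, -3.58, 0, 0, 1.53, -3.58, 0, 0, 1.53, -3.58, 0, 0, 0, -3.66, 1, 0, 0, -3.66, 1, 0, 0, -3.66, 1, 0, 0, -3.66, 1, 0, 0, -3.66, 1, 0])

```text
time: 2.3
ee_pos: [0.4275, 0.2195, 0.2723]
eef_rot: [0.98, 0.2, 0.0, 0.0]
ft_force: [0.3, 0.0, -0.2]
width: 0.0872
grip_force: 0.0
```

>>> arm_command(moves=[0, -3.66, 1, 0, 0, -3.66, 1, 0, 0, 0, 0, -7, 0, 0, 0, -7, 0, 0, 0, -7, 0, 0, 0, -7, 0, 0, 0, -7, 0, 0, 0, -7, 0, 0, 0, -7, 0, 0, 0, -7, 0, 0, 0, 0])

```text
time: 3.22
ee_pos: [0.3997, 0.2854, 0.2525]
eef_rot: [0.769, 0.639, 0.0, 0.0]
ft_force: [0.2, 0.2, -0.2]
width: 0.0868
grip_force: 0.0
```

```bash
python3 -c "
from h import *
plan(.398,.285,.1,-10)"
```

```text
pos [0.3997 0.2854 0.2525] yaxis -10.5 J [ 0.14  0.09 -0.88  1.72  0.07  1.37 -0.94] shift [-0.07 -0.16 15.25] turn -0.5200659147982378 t 3.22
```

>>> arm_command(moves=[0, 0, 3.35, 0, 0, 0, 3.35, 0, 0, 0, 3.35, 0, 0, 0, 3.35, 0, 0, 0, 3.35, 0, 0, 0, 3.35, 0, 0, 0, 3.35, 0, 0, 0, 0, 0])

```text
time: 3.88
ee_pos: [0.3965, 0.2829, 0.0127]
eef_rot: [0.772, 0.635, -0.004, -0.001]
ft_force: [-1.8, -1.5, 0.3]
width: 0.0871
grip_force: 0.0
```

>>> arm_command(moves=[0, 0, 0, 0, 0, 0, 0, 0, 0, 0, 0, 0, 0, 0, 0, 0, 0, 0, 0, 0, 0, 0, 0, 0, 0, 0, 0, 0], fingers=20, squeeze=5)

```text
time: 4.47
ee_pos: [0.4001, 0.2854, 0.0185]
eef_rot: [0.771, 0.637, 0.0, 0.0]
ft_force: [0.6, -0.2, 0.8]
width: 0.0483
grip_force: 0.0
```

>>> arm_command(moves=[0, 0, 0, 0, 0, 0, 0, 0, 0, 0, 0, 0, 0, 0, 0, 0])

```text
time: 4.8
ee_pos: [0.3989, 0.2856, 0.0181]
eef_rot: [0.771, 0.637, -0.001, -0.0]
ft_force: [-5.2, 0.3, 6.6]
width: 0.0398
grip_force: 5.0
```

>>> arm_command(moves=[0, 0, 0, 0, 0, 0, 0, 0, 0, 0, 0, 0], fingers=75)

```text
time: 5.05
ee_pos: [0.4, 0.2853, 0.018]
eef_rot: [0.771, 0.637, 0.0, 0.0]
ft_force: [-0.1, 0.1, -0.9]
width: 0.0524
grip_force: 0.0
```

>>> arm_command(moves=[0, 0, 0, -7, 0, 0, 0, -7, 0, 0, 0, -7, 0, 0, 0, -7, 0, 0, 0, -7, 0, 0, 0, -7, 0, 0, 0, -7, 0, 0, 0, -7, 0, 0, 0, -7, 0, 0, 0, -7, 0, 0, 0, -7, 0, 0, 0, -7])

```text
time: 6.05
ee_pos: [0.4001, 0.2852, 0.018]
eef_rot: [0.144, 0.99, -0.0, 0.0]
ft_force: [0.2, -0.4, -0.3]
width: 0.0656
grip_force: 0.0
```

>>> arm_command(moves=[0, 0, 0, -6, 0, 0, 0, 0, 0, 0, 0, 0, 0, 0, 0, 0, 0, 0, 0, 0, 0, 0, 0, 0, 0, 0, 0, 0, 0, 0, 0, 0], fingers=20, squeeze=25)

```text
time: 6.72
ee_pos: [0.3998, 0.2849, 0.018]
eef_rot: [0.095, 0.995, -0.001, 0.0]
ft_force: [0.0, -3.2, 3.2]
width: 0.0395
grip_force: 25.0
```

>>> arm_command(moves=[0, 0, -1, 0, 0, 0, -3, 0, 0, 0, -3.5, 0, 0, 0, -3.5, 0, 0, 0, -3.5, 0, 0, 0, -3, 0, -1, -1.8, 0, 0, -1.97, -3.53, 0, 0, -1.97, -3.53, 0, 0, -1.97, -3.53, 0, 0, -1.97, -3.53, 0, 0, -1.97, -3.53, 0, 0])

```text
time: 7.72
ee_pos: [0.4695, 0.0723, 0.1934]
eef_rot: [0.094, 0.996, -0.0, 0.0]
ft_force: [1.8, -0.8, -4.7]
width: 0.0395
grip_force: 25.0
```

>>> arm_command(moves=[-1.97, -3.53, 0, 0, -1, -1.8, 0, 0, 0, 0, 0, 7, 0, 0, 0, 7, 0, 0, 0, 7, 0, 0, 0, 7, 0, 0, 0, 7, 0, 0, 0, 7, 0, 0, 0, 7, 0, 0, 0, 7, 0, 0, 0, 7, 0, 0, 0, 7])

```text
time: 8.72
ee_pos: [0.4884, 0.0168, 0.1932]
eef_rot: [0.65, 0.76, 0.0, -0.0]
ft_force: [0.2, -0.4, -4.0]
width: 0.0394
grip_force: 24.9
```

```bash
python3 -c "
from h import *
plan(.4885,.016,.14,6.3)"
```

```text
pos [0.4884 0.0168 0.1932] yaxis 8.9 J [ 0.89  0.17 -1.09  1.81  0.16  1.26 -0.09] shift [-0.08  0.    5.32] turn 2.550901729567073 t 8.72
```

>>> arm_command(moves=[0, 0, 2, 2.5, 0, 0, 2.5, 0, 0, 0, 2, 0, 0, 0, 0.6, 0, 0, 0, 0, 0, 0, 0, 0, 0])

```text
time: 9.22
ee_pos: [0.489, 0.0165, 0.1229]
eef_rot: [0.665, 0.747, 0.0, -0.0]
ft_force: [-0.1, -0.1, -3.8]
width: 0.0393
grip_force: 24.9
```

Run:
```python
from h import *
plan(.4885,.016,.12,6.3)
crop("scene",290,110,400,220,5,"scene2.png",10)
s=r.read_state()["ee_pos"];b=s-[0,0,.018]
for dz in(0,.044): print("pred circle z",dz,[np.round(proj("scene",b+[.02*np.cos(a),.02*np.sin(a),dz]),1) for a in np.radians([0,90,180,270])])
print("bottom bevel",np.round([proj("scene",b+[.02,0,.003]),proj("scene",b+[0,.02,.003]),proj("scene",b+[0,-.02,.003])],1))
for n,c in(("round",(.4885,.016)),("rect",(.498,-.0735))): print(n,np.round(proj("scene",(*c,.092)),1))
```

```text
pos [0.489  0.0165 0.1229] yaxis 6.7 J [ 0.83  0.27 -1.06  1.89  0.26  1.13 -0.21] shift [-0.05 -0.05  0.29] turn 0.3740197315417788 t 9.22
pred circle z 0 [array([358.5, 174.8]), array([365.9, 168.6]), array([357.8, 162.7]), array([350.4, 168.8])]
pred circle z 0.044 [array([359.1, 164. ]), array([366.7, 157.7]), array([358.4, 151.7]), array([350.8, 158. ])]
bottom bevel [[358.5 174.1]
 [365.9 167.9]
 [350.5 168.1]]
round [357.8 171.6]
rect [323.6 175.1]
```

View pics/scene2.png

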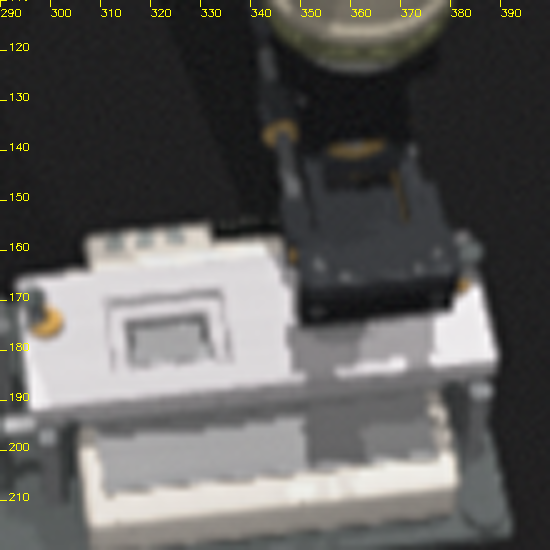

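>>> arm_command(moves=[-0.05, -0.05, 0.8, 0, 0, 0, 0.5, 0, 0, 0, 0.3, 0, 0, 0, 0.2, 0, 0, 0, 0, 0, 0, 0, 0, 0])

```text
time: 9.77
ee_pos: [0.4884, 0.0155, 0.1041]
eef_rot: [0.665, 0.747, 0.0, -0.0]
ft_force: [-0.2, -0.3, -5.1]
width: 0.0394
grip_force: 24.9
```

>>> arm_command(moves=[0, 0, 0.1, 0, 0, 0, 0.1, 0, 0, 0, 0, 0, 0, 0, 0, 0])

```text
time: 10.1
ee_pos: [0.4883, 0.0154, 0.1021]
eef_rot: [0.665, 0.747, -0.0, 0.0]
ft_force: [-0.5, -0.5, -5.1]
width: 0.0392
grip_force: 24.9
```

>>> arm_command(moves=[0, 0, 0.08, 0, 0, 0, 0, 0, 0, 0, 0, 0])

```text
time: 10.35
ee_pos: [0.4884, 0.0154, 0.1019]
eef_rot: [0.665, 0.747, -0.0, 0.0]
ft_force: [-2.8, -1.2, 5.4]
width: 0.0393
grip_force: 24.9
```

>>> arm_command(moves=[0, 0, 0, 0, 0, 0, 0, 0, 0, 0, 0, 0, 0, 0, 0, 0, 0, 0, 0, 0], fingers=75)

```text
time: 10.77
ee_pos: [0.4885, 0.0155, 0.1013]
eef_rot: [0.665, 0.747, 0.0, 0.0]
ft_force: [-0.1, 0.4, 0.2]
width: 0.0624
grip_force: 0.0
```

>>> arm_command(moves=[0, 0, -1, 0, 0, 0, -2, 0, 0, 0, -3, 0, 0, 0, -3.5, 0, 0, 0, -3.5, 0, 0, 0, -2, 0])

```text
time: 11.27
ee_pos: [0.4892, 0.0163, 0.2555]
eef_rot: [0.665, 0.747, 0.001, 0.002]
ft_force: [0.6, 0.4, -0.6]
width: 0.0655
grip_force: 0.0
```

```bash
python3 -c "
from h import *
plan(.5515,.2615,.1,53)"
```

```text
pos [0.4892 0.0163 0.2555] yaxis 6.7 J [ 0.93  0.11 -1.1   1.72  0.1   1.37 -0.08] shift [23.65  8.99 15.56] turn -46.30292279508154 t 11.27
```

>>> arm_command(moves=[3.38, 1.285, 0, 0, 3.38, 1.285, 0, 0, 3.38, 1.285, 1.3, 0, 3.38, 1.285, 1.3, 0, 3.38, 1.285, 1.3, 0, 3.38, 1.285, 1.3, -6, 0, 0, 0, 0, 0, 0, 0, -7, 0, 0, 0, -7, 0, 0, 0, -7, 0, 0, 0, -7, 0, 0, 0, -7], fingers=100)

```text
time: 12.27
ee_pos: [0.5415, 0.2257, 0.2]
eef_rot: [0.358, 0.934, 0.0, 0.0]
ft_force: [0.4, 0.0, -0.0]
width: 0.0873
grip_force: 0.0
```

Run:
```python
from h import *
plan(.5515,.2615,.1,53)
crop("scene",310,140,390,200,6,"scene3.png",10)
```

```text
pos [0.5415 0.2257 0.2   ] yaxis 48.0 J [ 0.43  0.54 -1.22  1.55  0.51  1.41  0.01] shift [ 1.65  3.32 10.  ] turn -5.015884977900143 t 12.27
```

View pics/scene3.png

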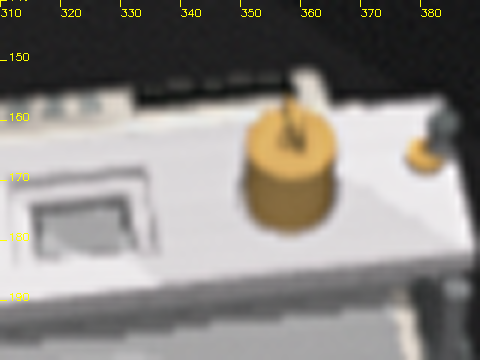

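>>> arm_command(moves=[1.65, 3.32, 0, -5, 0, 0, 3, 0, 0, 0, 3.5, 0, 0, 0, 3.5, 0, 0, 0, 3.5, 0, 0, 0, 2.5, 0, 0, 0, 1.5, 0, 0, 0, 0.9, 0, 0, 0, 0, 0])

```text
time: 13.07
ee_pos: [0.5514, 0.261, 0.0145]
eef_rot: [0.321, 0.947, -0.0, -0.001]
ft_force: [0.1, -1.1, 0.1]
width: 0.0872
grip_force: 0.0
```

>>> arm_command(moves=[0, 0, 0, 0, 0, 0, 0, 0, 0, 0, 0, 0, 0, 0, 0, 0, 0, 0, 0, 0, 0, 0, 0, 0, 0, 0, 0, 0, 0, 0, 0, 0], fingers=40, squeeze=8)

```text
time: 13.73
ee_pos: [0.5518, 0.2613, 0.0157]
eef_rot: [0.32, 0.947, -0.0, 0.0]
ft_force: [-1.7, -2.5, 6.7]
width: 0.0559
grip_force: 8.0
```

```bash
python3 -c "
from h import *
plan(.5515,.2615,.016,53)"
```

```text
pos [0.5518 0.2613 0.0157] yaxis 52.6 J [ 0.25  0.77 -1.06  1.66  0.72  1.15 -0.08] shift [ 0.04 -0.   -0.03] turn -0.37849901968459676 t 13.73
```

>>> arm_command(moves=[0, 0, 0, 0, 0, 0, 0, 0, 0, 0, 0, 0, 0, 0, 0, 0, 0, 0, 0, 0, 0, 0, 0, 0], fingers=100)

```text
time: 14.23
ee_pos: [0.5516, 0.2614, 0.0152]
eef_rot: [0.32, 0.947, -0.0, -0.0]
ft_force: [0.1, 0.5, -0.1]
width: 0.0845
grip_force: 0.0
```

>>> arm_command(moves=[0, 0, 0, 7, 0, 0, 0, 7, 0, 0, 0, 7, 0, 0, 0, 7, 0, 0, 0, 7, 0, 0, 0, 7, 0, 0, 0, 7, 0, 0, 0, 7, 0, 0, 0, 7, 0, 0, 0, 7, 0, 0, 0, 7, 0, 0, 0, 7])

```text
time: 15.23
ee_pos: [0.5516, 0.2615, 0.0152]
eef_rot: [0.873, 0.487, 0.0, -0.0]
ft_force: [0.5, 0.2, -0.7]
width: 0.0871
grip_force: 0.0
```

>>> arm_command(moves=[0, 0, 0, 6, 0, 0, 0, 0, 0, 0, 0, 0, 0, 0, 0, 0, 0, 0, 0, 0, 0, 0, 0, 0, 0, 0, 0, 0, 0, 0, 0, 0, 0, 0, 0, 0, 0, 0, 0, 0, 0, 0, 0, 0], fingers=25, squeeze=30)

```text
time: 16.15
ee_pos: [0.5517, 0.2613, 0.0152]
eef_rot: [0.896, 0.443, 0.0, 0.0]
ft_force: [0.9, 0.7, -1.4]
width: 0.044
grip_force: 29.9
```

```bash
python3 -c "
from h import *
plan(.498,-.0735,.2,6.3)"
```

```text
pos [0.5517 0.2613 0.0152] yaxis -37.4 J [ 0.07  0.63 -0.77  1.67  0.49  1.05 -1.51] shift [-29.87  16.05 -18.48] turn -43.65938723728766 t 16.15
```

>>> arm_command(moves=[0, 0, -1, 0, 0, 0, -3, 0, 0, 0, -3.5, 0, 0, 0, -3.5, 0, 0, 0, -3.5, 0, 0, 0, -3, 0, 0, 0, -2, 0, -1.66, 0.89, 0, 0, -3.32, 1.783, 0, 0, -3.32, 1.783, 0, 0, -3.32, 1.783, 0, 0, -3.32, 1.783, 0, 0])

```text
time: 17.15
ee_pos: [0.5233, 0.0925, 0.2099]
eef_rot: [0.896, 0.444, -0.001, -0.0]
ft_force: [1.2, -0.6, -6.6]
width: 0.0434
grip_force: 29.9
```

>>> arm_command(moves=[-3.32, 1.783, 0, 0, -3.32, 1.783, 0, 0, -3.32, 1.783, 0, 0, -3.32, 1.783, 0, 0, -1.66, 0.89, 0, 0, 0, 0, 0, -7, 0, 0, 0, -7, 0, 0, 0, -7, 0, 0, 0, -7, 0, 0, 0, -7, 0, 0, 0, -7, 0, 0, 0, -1.7])

```text
time: 18.15
ee_pos: [0.497, -0.0729, 0.2101]
eef_rot: [0.664, 0.748, -0.0, -0.001]
ft_force: [0.9, -0.4, -7.0]
width: 0.0438
grip_force: 29.9
```

```bash
python3 -c "
from h import *
plan(.498,-.0735,.12,6.3)"
```

```text
pos [ 0.497  -0.0729  0.2101] yaxis 6.8 J [ 0.82  0.14 -0.82  1.76  0.11  1.29  0.09] shift [-0.07  0.1   9.  ] turn 0.5152098829604626 t 18.15
```

>>> arm_command(moves=[-0.07, 0.1, 2.5, 0.5, 0, 0, 3, 0, 0, 0, 2.5, 0, 0, 0, 1.2, 0, 0, 0, 0.6, 0, 0, 0, 0.4, 0, 0, 0, 0.2, 0, 0, 0, 0.2, 0, 0, 0, 0, 0, 0, 0, 0, 0])

```text
time: 18.98
ee_pos: [0.4994, -0.0741, 0.105]
eef_rot: [0.67, 0.742, 0.0, 0.001]
ft_force: [-0.3, -0.2, -6.8]
width: 0.0436
grip_force: 29.9
```

>>> arm_command(moves=[0, -0.08, 0.1, -0.4, 0, 0, 0.2, 0, 0, 0, 0.2, 0, 0, 0, 0, 0, 0, 0, 0, 0])

```text
time: 19.4
ee_pos: [0.4981, -0.0741, 0.0992]
eef_rot: [0.668, 0.745, -0.0, -0.0]
ft_force: [-0.1, -0.8, -6.4]
width: 0.0437
grip_force: 29.9
```

>>> arm_command(moves=[0, 0, 0.1, 0, 0, 0, 0, 0, 0, 0, 0, 0])

```text
time: 19.65
ee_pos: [0.4981, -0.0741, 0.099]
eef_rot: [0.668, 0.745, -0.0, 0.0]
ft_force: [-5.2, 0.2, 5.8]
width: 0.0436
grip_force: 29.9
```

>>> arm_command(moves=[0, 0, 0, 0, 0, 0, 0, 0, 0, 0, 0, 0, 0, 0, 0, 0, 0, 0, 0, 0], fingers=80)

```text
time: 20.07
ee_pos: [0.4983, -0.0741, 0.0984]
eef_rot: [0.668, 0.745, 0.0, 0.0]
ft_force: [-0.5, 0.5, 0.5]
width: 0.0668
grip_force: 0.0
```

>>> arm_command(moves=[0, 0, -1, 0, 0, 0, -2.5, 0, 0, 0, -3.5, 0, 0, 0, -3.5, 0, 0, 0, -3.5, 0, 0, 0, -3, 0, 0, -3, -1, 0, 0, -3, 0, 0, 0, -3, 0, 0, 0, 0, 0, 0])

```text
time: 20.9
ee_pos: [0.4053, -0.0844, 0.2795]
eef_rot: [0.668, 0.744, -0.001, 0.001]
ft_force: [0.4, 0.1, 1.0]
width: 0.0699
grip_force: 0.0
```

Run:
```python
from h import *
plan(.498,-.0735,.12,6.3)
crop("scene",215,130,375,240,5,"scene4.png",10); crop("top",280,165,410,265,6,"top4.png",10)
c=np.array([.4934,-.029]);th=np.radians(6.3);ex=np.array([np.cos(th),np.sin(th)]);ey=np.array([-ex[1],ex[0]])
for nm,x,y,z in(("tabtop",-.020,-.146,.133),("catchpiv",-.02,-.146,.083),("tooth",.03,-.146,.09),("grip",.0869,-.2375,.179)):
    p=(*(c+x*ex+y*ey),z);print(nm,np.round(p,4),np.round(proj("top",p),1),np.round(proj("scene",p),1))
```

```text
pos [ 0.4053 -0.0844  0.2795] yaxis 6.1 J [ 0.95 -0.17 -0.75  1.84 -0.11  1.42  0.33] shift [ 0.15  9.34 15.95] turn -0.16434440818773055 t 20.9
tabtop [ 0.4895 -0.1763  0.133 ] [362.8 226.3] [282.7 163.2]
catchpiv [ 0.4895 -0.1763  0.083 ] [360.5 227.1] [284.4 175.3]
tooth [ 0.5392 -0.1708  0.09  ] [358.4 209.9] [285.6 189. ]
grip [ 0.6058 -0.2555  0.179 ] [392.9 181.9] [244.9 190.1]
```

View pics/scene4.png

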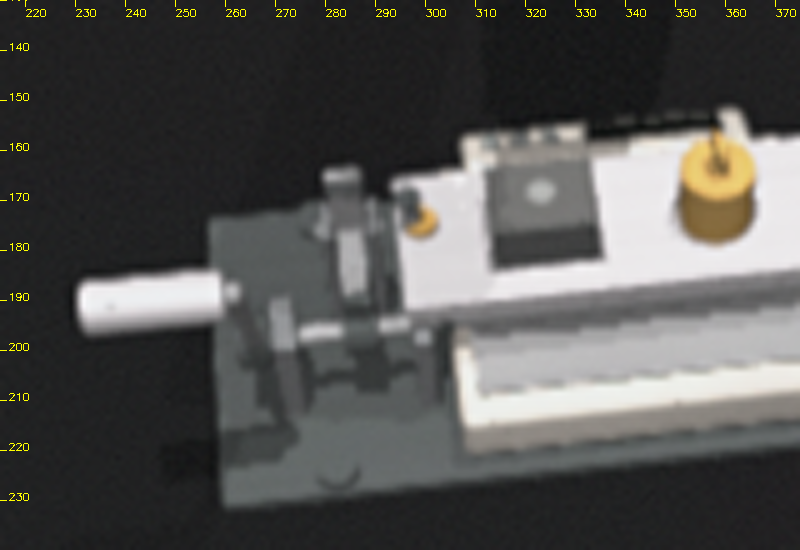

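View pics/top4.png

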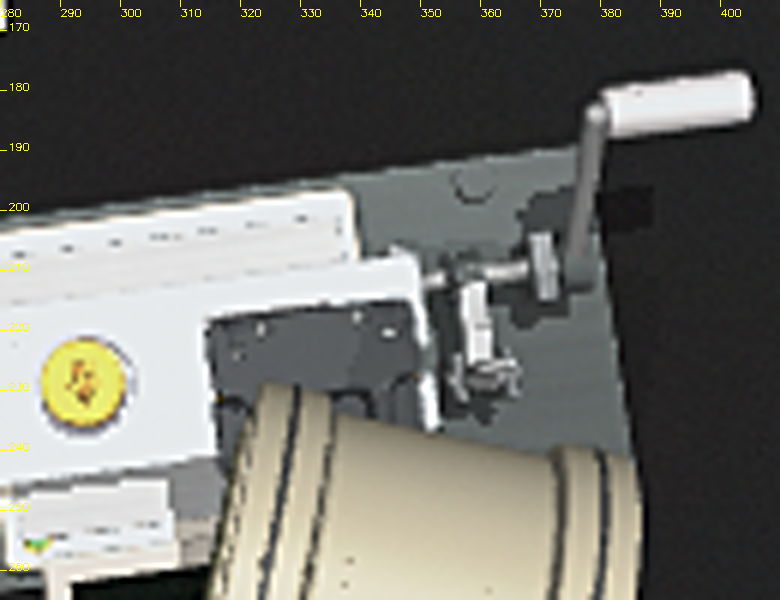

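>>> arm_command(moves=[-2.51, 2.6, 0, 0, -2.51, 2.6, 0, 0, -2.51, 2.6, 0, 0, -2.51, 2.6, 0, 0, 0, 0, 0, 0, 0, 0, 3, 0, 0, 0, 3, 0, 0, 0, 3, 0, 0, 0, 0, 0, 0, 0, 0, 0], fingers=0, squeeze=10)

```text
time: 21.83
ee_pos: [0.5229, -0.1718, 0.1877]
eef_rot: [0.667, 0.745, 0.0, -0.002]
ft_force: [-0.3, 0.3, 1.2]
width: 0.0108
grip_force: 0.0
```

```bash
python3 -c "
from h import *
plan(.5193,-.173,.111,6.3)"
```

```text
pos [ 0.5229 -0.1718  0.1877] yaxis 6.3 J [ 0.89  0.28 -0.77  1.67  0.2   1.27  0.19] shift [-0.1  -0.36  7.67] turn -0.02554757167214916 t 21.83
```

>>> arm_command(moves=[-0.1, -0.15, 2.5, 0, 0, 0, 2.5, 0, 0, 0, 1.6, 0, 0, 0, 0.8, 0, 0, 0, 0.2, 0, 0, 0, 0, 0, 0, 0, 0, 0])

```text
time: 22.42
ee_pos: [0.5227, -0.1737, 0.114]
eef_rot: [0.668, 0.745, 0.0, 0.001]
ft_force: [0.4, -0.4, 1.3]
width: 0.0002
grip_force: 0.0
```

```bash
python3 -c "
from h import *
plan(.5193,-.173,.111,6.3)"
```

```text
pos [ 0.5227 -0.1737  0.114 ] yaxis 6.2 J [ 0.87  0.35 -0.75  1.76  0.26  1.13  0.15] shift [ 0.11 -0.33  0.3 ] turn -0.06109547530434156 t 22.42
```

>>> arm_command(moves=[0, -0.8, 0.4, 0, 0, -0.8, 0, 0, 0, -0.8, 0, 0, 0, -0.8, 0, 0, 0, -0.9, 0, 0, 0, -0.9, 0, 0, 0, -0.8, 0.3, 0, 0, -0.8, 0.3, 0, 0, -0.8, 0.2, 0, 0, -0.8, 0, 0, 0, 0, 0, 0, 0, 0, 0, 0])

```text
time: 23.42
ee_pos: [0.4398, -0.1827, 0.1004]
eef_rot: [0.668, 0.744, -0.0, 0.0]
ft_force: [-0.4, -0.1, 0.4]
width: 0.0004
grip_force: 0.0
```

Run:
```python
from h import *
plan(.5193,-.173,.111,6.3)
crop("scene",215,130,375,240,5,"scene5.png",10)
```

```text
pos [ 0.4398 -0.1827  0.1004] yaxis 6.2 J [ 1.01  0.19 -0.76  1.96  0.15  1.05  0.29] shift [ 0.11  8.01 -1.06] turn -0.09931264563125808 t 23.42
```

View pics/scene5.png

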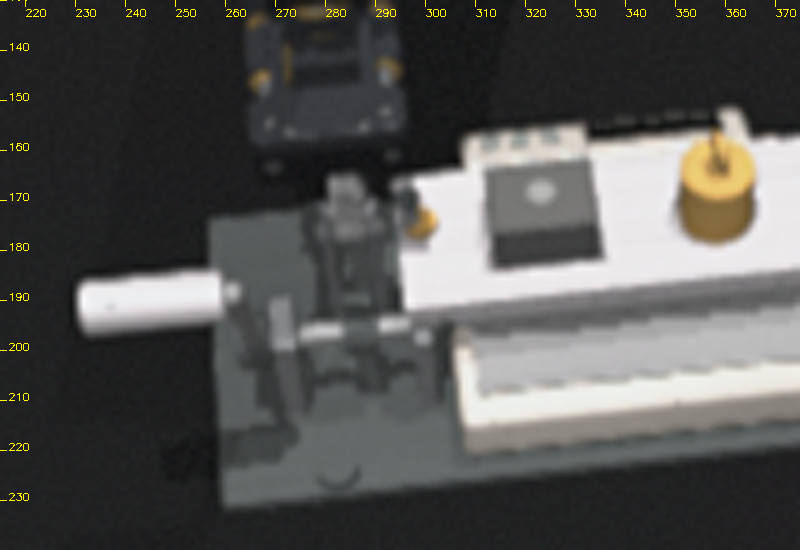

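>>> arm_command(moves=[0, 0, -1.5, 0, 0, 0, -3, 0, 0, 0, -3.5, 0, 0, 0, -3.5, 0, 0, 0, -3.5, 0, 0, 0, -2, 0, -1.81, 3.14, 0, 0, -1.81, 3.14, 0, 0, -1.81, 3.14, 0, 0, -1.81, 3.14, 0, 0, -1.81, 3.14, 0, 0, 0, 0, 0, 0], fingers=75)

```text
time: 24.47
ee_pos: [0.6096, -0.2575, 0.2656]
eef_rot: [0.668, 0.744, 0.001, -0.002]
ft_force: [0.4, -0.3, -0.6]
width: 0.0641
grip_force: 0.0
```

Run:
```python
from h import *
plan(.6058,-.2555,.161,6.3)
crop("top",330,165,410,250,6,"top6.png",10)
```

```text
pos [ 0.6096 -0.2575  0.2656] yaxis 6.1 J [ 0.83  0.5  -0.74  1.25  0.32  1.52  0.24] shift [ 0.19 -0.33 10.46] turn -0.15131778669326934 t 24.47
```

View pics/top6.png

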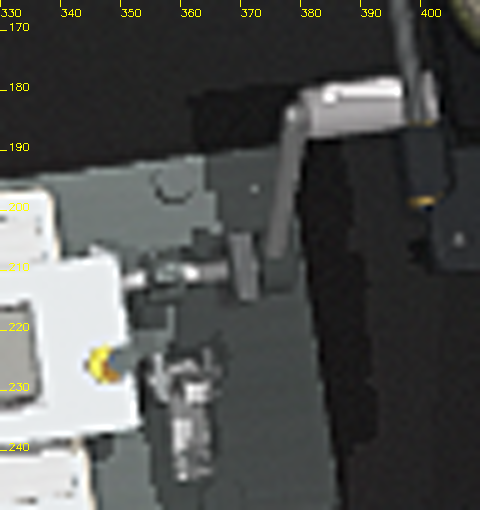

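>>> arm_command(moves=[0.15, -0.3, 2.5, 0, 0, 0, 3, 0, 0, 0, 2.5, 0, 0, 0, 1.5, 0, 0, 0, 0.8, 0, 0, 0, 0.1, 0, 0, 0, 0, 0, 0, 0, 0, 0])

```text
time: 25.18
ee_pos: [0.6034, -0.2542, 0.168]
eef_rot: [0.668, 0.745, 0.0, 0.001]
ft_force: [0.7, 0.4, -0.2]
width: 0.0655
grip_force: 0.0
```

>>> arm_command(moves=[0, 0, 0, 0, 0, 0, 0, 0, 0, 0, 0, 0, 0, 0, 0, 0, 0, 0, 0, 0, 0, 0, 0, 0, 0, 0, 0, 0, 0, 0, 0, 0, 0, 0, 0, 0], fingers=10, squeeze=8)

```text
time: 25.93
ee_pos: [0.6039, -0.2541, 0.167]
eef_rot: [0.667, 0.745, 0.001, 0.001]
ft_force: [5.1, -0.7, 2.1]
width: 0.0234
grip_force: 8.0
```

Run:
```python
from h import *
plan(.6058,-.2555,.161,6.3)
ps=[]
for a in np.linspace(0,1.05,13)-.45: ps.append((-.13*np.sin(a),.13*np.cos(a)))
ps=np.diff(np.array(ps),axis=0)*100; print(np.round(np.c_[ps[:,0],-ps[:,1]],2).tolist())
```

```text
pos [ 0.6039 -0.2541  0.167 ] yaxis 6.3 J [ 0.85  0.53 -0.73  1.42  0.35  1.32  0.21] shift [-0.16  0.17  0.6 ] turn -0.045356209087060506 t 25.93
[[-1.04, -0.45], [-1.08, -0.36], [-1.11, -0.26], [-1.13, -0.16], [-1.14, -0.06], [-1.14, 0.04], [-1.13, 0.13], [-1.11, 0.23], [-1.09, 0.33], [-1.06, 0.42], [-1.01, 0.51], [-0.97, 0.6]]
```

>>> arm_command(moves=[0, 0, 0, 0, 0, 0, 0, 0, 0, 0.15, 0.3, 0, 0, 0, 0.3, 0, 0, 0, 0, 0, 0, 0, 0, 0], fingers=50)

```text
time: 26.43
ee_pos: [0.6037, -0.254, 0.1596]
eef_rot: [0.668, 0.745, -0.0, -0.001]
ft_force: [0.4, -0.5, 0.3]
width: 0.0427
grip_force: 0.0
```

>>> arm_command(moves=[0, 0, 0, 0, 0, 0, 0, 0, 0, 0, 0, 0, 0, 0, 0, 0, 0, 0, 0, 0, 0, 0, 0, 0], fingers=10, squeeze=12)

```text
time: 26.93
ee_pos: [0.6049, -0.254, 0.1606]
eef_rot: [0.668, 0.745, 0.0, 0.001]
ft_force: [4.1, -0.5, 0.4]
width: 0.0235
grip_force: 12.0
```

>>> arm_command(moves=[0, -1.04, -0.45, 0, 0, -1.08, -0.36, 0, 0, -1.11, -0.26, 0, 0, -1.13, -0.16, 0, 0, 0, 0, 0, 0, 0, 0, 0])

```text
time: 27.43
ee_pos: [0.5621, -0.2585, 0.1746]
eef_rot: [0.667, 0.745, 0.001, 0.002]
ft_force: [4.1, 2.2, 8.5]
width: 0.0236
grip_force: 12.0
```

>>> arm_command(moves=[0, -1.14, 0, 0, 0, -1.14, 0.04, 0, 0, -1.13, 0.13, 0, 0, -1.11, 0.23, 0, 0, -1.09, 0.33, 0, 0, 0, 0, 0])

```text
time: 27.93
ee_pos: [0.5049, -0.2646, 0.1661]
eef_rot: [0.668, 0.744, 0.0, 0.001]
ft_force: [4.7, 2.5, 7.6]
width: 0.0233
grip_force: 12.0
```

>>> arm_command(moves=[0, -1.06, 0.42, 0, 0, -1.01, 0.51, 0, 0, -0.97, 0.6, 0, 0, 0, 0, 0, 0, 0, 0, 0])

```text
time: 28.35
ee_pos: [0.4766, -0.2677, 0.1508]
eef_rot: [0.667, 0.745, 0.001, 0.002]
ft_force: [7.5, 0.9, 0.5]
width: 0.0237
grip_force: 12.0
```

Run:
```python
from h import *
plan(.4762,-.27,.15,6.3)
s=r.read_state()["ee_pos"]; g=np.array([.6058,-.2555]); ex=np.array([.994,.1097]); piv=g-.0565*ex
d=(s[:2]-piv)@ex; print("rig x from pivot",d,"lever est",.45-np.arcsin(d/.13))
```

```text
pos [ 0.4766 -0.2677  0.1508] yaxis 6.3 J [ 1.09  0.3  -0.77  1.73  0.22  1.19  0.37] shift [-0.22 -0.06  0.08] turn -0.020185126876768322 t 28.35
rig x from pivot -0.07330424807375478 lever est 1.0490750421834898
```

>>> arm_command(moves=[0, -0.25, 0.15, 0, 0, -0.2, 0.1, 0, 0, 0, 0, 0, 0, 0, 0, 0, 0, 0, 0, 0, 0, 0, 0, 0])

```text
time: 28.85
ee_pos: [0.4763, -0.2678, 0.1504]
eef_rot: [0.667, 0.745, 0.003, 0.005]
ft_force: [20.3, 1.3, 5.2]
width: 0.0234
grip_force: 12.0
```

Run:
```python
from h import *
plan(.4762,-.27,.15,6.3)
crop("scene",215,110,375,230,5,"scene7.png",10)
```

```text
pos [ 0.4763 -0.2678  0.1504] yaxis 6.4 J [ 1.09  0.29 -0.77  1.74  0.22  1.18  0.38] shift [-0.22 -0.03  0.04] turn 0.0884093229103513 t 28.85
```

View pics/scene7.png

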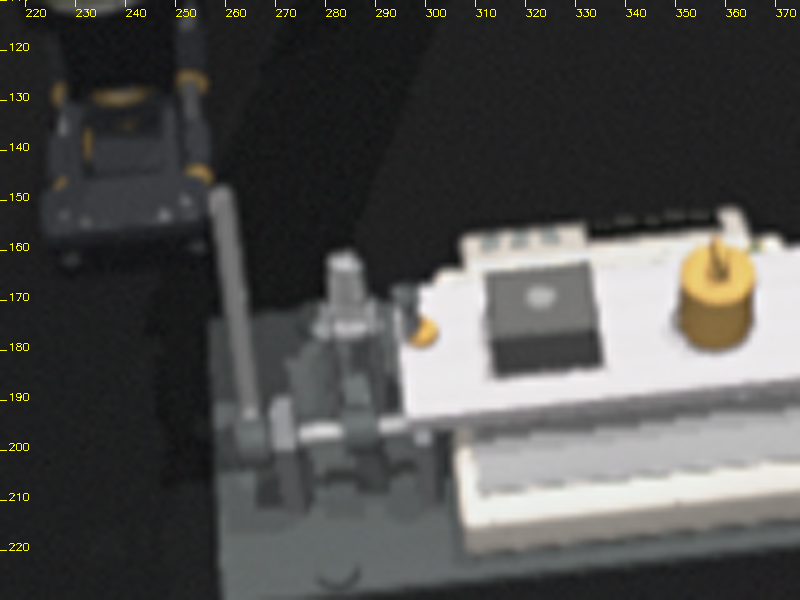

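>>> arm_command(moves=[0, 0, 0, 0, 0, 0, 0, 0, 0, 0, 0, 0, 0, 0, 0, 0])

```text
time: 29.23
ee_pos: [0.4763, -0.2678, 0.1504]
eef_rot: [0.667, 0.745, 0.003, 0.005]
ft_force: [19.1, 1.1, 5.0]
width: 0.0235
grip_force: 12.0
```

```bash
python3 -c "
from bench import r
print(r.close_job())"
```

```text
the job is handed in; nothing more can be done
None
```

I handed the job in at about 29 s with the lever held at its stop (about 19 N at the wrist), the catch flipped over, and both weights upright in their own nests with the lifter down; no verdict came back.

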